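Let the long brass blank out of its dispenser

ROBOT

A 7-joint arm with a two-finger parallel gripper is mounted at the origin on the work surface. World frame = base frame: x ahead of the robot, y to its left, z up, the work surface at z = 0. Lengths are in mm, angles in rad, forces in N, time in s.
With the tool pointing down it reaches from about 400 to 875 mm from the base axis. Payload 4.4 kg.
Tool frame: the origin (TCP) lies at the very end of the fingers, on their centre line; the grasp point (between the pads) lies 19 mm behind it; z points along the fingers, y is the direction in which the jaws open and shut (so a half turn about z gives the same grasp; the last joint's range is limited). The gripper opens to 85 mm and grips with 20 to 120 N. Pads are 22 mm wide; open, the fingers measure 114 mm over their backs; the gripper's body (76 mm by 85 mm) begins 54 mm behind the grasp point. The pads swing forward as they close: fully open they stand 13 mm farther back than shut.
Start: joints at [1.16, 0.628, 0.038, 1.517, -0.027, 0.996, -0.02], TCP at [219.733, -611.748, 231.313] pointing down, gripper open.
Joint ranges: [-3.06, 3.06], [-0.37, 2.12], [-1.25, 1.32], [0.18, 2.47], [-1.1, 4.24], [0.23, 1.98], [-2.94, 2.94]. Speed limits (rad/s): [2.57, 2.57, 3.14, 3.14, 3.14, 3.14, 3.14].

INTERFACE

Orientations are given as [roll, pitch, yaw] about the fixed x, y, z axes, in that order (R = Rz(yaw) Ry(pitch) Rx(roll)).
In Python, from cell import ctrl, eyes gives the robot as it stands.
- The arm moves only by the tool move_arm, never from a script. Its argument "increments" is a list of rows, each a list of 6 numbers: the shift along the tool's x, y, z in cm, then the turn, a rotation vector about the tool's x, y, z in degrees. In form: [[x, y, z, wx, wy, wz], ...]. A call has 1 to 20 rows; each row is the pose to reach, as a shift and turn from the pose commanded when the call began, along the tool's axes at that moment; what a row does not reach only later rows make up. A row lasts 1/10 s, in which the tool goes at most 50 mm and 8.59 degrees, less where a joint would pass 70% of its speed; a pose out of reach is approached as far as the arm can. A call with a gripper value outside its range is refused whole. "grip" is the opening, from -1 (shut) to 1 (fully open), set as the call begins (left out, the last holds). The fingers move at their own pace and stop on an object; the grip force is fixed at half the most. Time passes only in rows, so rows that repeat a pose let the fingers close. It gives the time, the measured TCP pose, the force and the opening at its end, in the units of the state.
- ctrl.read_state(): the state, without advancing time (a new reading comes with each control period).
- eyes.get_image(name): name is "scene" or "top" or "wrist"; returns the picture (384x512x3 uint8, red, green, blue); there is no depth.
- eyes.calibration(name): a dict with "fx", "fy", "cx", "cy" (pixels), "pose" (4x4, takes a point from camera to world coordinates); the wrist camera has in their place "tool_from_camera" (4x4, takes a point from camera to tool coordinates, whose origin is the TCP and whose axes are the flange's). Camera axes: x right, y up, looking along -z (the intrinsics and any distortion apply to the point x, -y, -z); pixel columns grow to the right and rows downward; lengths in mm; the calibration is good to about 2 mm. A picture is of the moment at which its call begins: read the wrist's pose just before it. calibration takes no time and is no camera call.
- ctrl.finish_job(): hands the job in, once; it reports no verdict.
The state is a dict: "clock": time; "qpos": joint angles; "qd": joint speeds; "tau": joint torques, N m; "eef_pos": TCP position; "tool_rot": TCP orientation; "force": force on the tool from outside, world axes, zero at the start; "torque": the same for the moment, N m; "width": finger opening in mm.
Only numpy, scipy, OpenCV 4.12 (cv2) and the standard library are available. Lean on these libraries where they do the work, as an engineer would, in place of code of your own. Each camera call takes 0.05 s, during which the arm holds its last target. There are 200 camera calls.

TASK

Two gravity dispensers on the bow maker's bench each hold one round brass blank behind a gate. On the dispenser that holds the longer blank, press the lever's finger pad down with the fingertips and keep it down until the blank has rolled into the catch tray, then let the lever come back up so that the gate is shut. Do not touch the blanks or the gates with the gripper, do not work the other dispenser, and leave everything else on the bench where it is.

Things in the scene. Friction and masses are not known exactly. Their poses are not given: they have to be found in the camera images.
- dispenser_1: wooden dispenser fixed to the bench, base 285 x 96 x 10 mm, holding the long blank; stands left or right. Origin at the underside, below mid-ramp; +x downhill from the finger pad (x = -120 mm) past the lever's pivot (x = -20, z = 80) and the gate (x = 42) to the tray; y across. Ramp 72 wide, from z = 48 mm at x = -60 to z = 20 at x = 70; cheeks to z = 50, pivot posts to z = 92
- tray_1 (a point): middle of the catch tray's floor, dispenser_1: x = 100, z = 10 mm in the dispenser's frame; the tray runs from x = 70 to 129 mm, is 72 mm wide inside, with walls up to z = 36 mm
- lever_1 (a joint): steel rocking lever of dispenser_1, rad: 0 at rest (gate shut), grows as the pad is pressed down, 0.40 at its stop (pad 38 mm lower, gate 27 mm higher). The blank rolls out from about 0.26; 0.32 is safe. It is a 12 mm bar from pad to pivot, then a fork to the gate. A spring returns it: about 2 N on the pad starts it, 4 N holds it down
- pad_1 (a point): round wooden finger pad, 36 mm across and 6 mm thick, on the near end of the lever of dispenser_1, 100 mm from its pivot; origin at the centre of its top face, z about 90 mm above the bench at rest; z is normal to the face
- gate_1 (a point): steel comb gate of dispenser_1 (five upright bars under a crossbar), 66 wide x 54 high x 4 mm thick, fixed to the lever; origin at the middle of its lower edge, z about 28 mm at rest
- dispenser_2: wooden dispenser fixed to the bench, base 285 x 96 x 10 mm, holding the short blank; stands left or right. Origin at the underside, below mid-ramp; +x downhill from the finger pad (x = -120 mm) past the lever's pivot (x = -20, z = 80) and the gate (x = 42) to the tray; y across. Ramp 72 wide, from z = 48 mm at x = -60 to z = 20 at x = 70; cheeks to z = 50, pivot posts to z = 92
- tray_2 (a point): middle of the catch tray's floor, dispenser_2: x = 100, z = 10 mm in the dispenser's frame; the tray runs from x = 70 to 129 mm, is 72 mm wide inside, with walls up to z = 36 mm
- lever_2 (a joint): steel rocking lever of dispenser_2, rad: 0 at rest (gate shut), grows as the pad is pressed down, 0.40 at its stop (pad 38 mm lower, gate 27 mm higher). The blank rolls out from about 0.26; 0.32 is safe. It is a 12 mm bar from pad to pivot, then a fork to the gate. A spring returns it: about 2 N on the pad starts it, 4 N holds it down
- pad_2 (a point): round wooden finger pad, 36 mm across and 6 mm thick, on the near end of the lever of dispenser_2, 100 mm from its pivot; origin at the centre of its top face, z about 90 mm above the bench at rest; z is normal to the face
- gate_2 (a point): steel comb gate of dispenser_2 (five upright bars under a crossbar), 66 wide x 54 high x 4 mm thick, fixed to the lever; origin at the middle of its lower edge, z about 28 mm at rest
- long_blank_center (a point): centre of the long brass blank, a loose round bar 18 mm in diameter and 66 mm long, lying across the ramp of dispenser_1 and resting against its gate (there about 38 mm above the bench; 19 mm when in the tray); about 143 g, may vary
- short_blank_center (a point): centre of the short brass blank, a loose round bar 18 mm in diameter and 28 mm long, lying across the ramp of dispenser_2 and resting against its gate (there about 38 mm above the bench; 19 mm when in the tray); about 60 g, may vary
- wax_jar: bystander, loose on the bench, to be left alone: amber jar, 40 mm across, 50 mm tall; origin at its underside
- collar: bystander, loose on the bench, to be left alone: brass collar, 30 mm across, 20 mm tall; origin at its underside
- thumb_plane: bystander, loose on the bench, to be left alone: tiny plane, 55 x 20 x 20 mm; origin at its underside
- screwdriver: bystander, loose on the bench, to be left alone: screwdriver, lying, 180 mm long; origin at its underside
- glue_bottle: bystander, loose on the bench, to be left alone: white bottle, 44 mm across, 100 mm tall; origin at its underside
- hammer: bystander, loose on the bench, to be left alone: hammer, lying, 240 mm long; origin at its underside
- varnish_jar: bystander, loose on the bench, to be left alone: green jar, 48 mm across, 60 mm tall; origin at its underside
Not all that is in view belongs to the job. What is shaped like the part that bears long_blank_center but white is not meant.

How it is judged:
By the outcome, as a careful person would: the job done as asked, in the order asked, and still so for the second after the job is handed in, with the robot touching nothing.
It also fails if it takes over 38 s, if anything falls off the work surface, if the arm or the gripper's body presses on something with over 40 N, if the wrist force passes 120 N, or if a joint passes its speed limit or range.

## Working session

There is one attempt and no reset: what is moved stays moved. The work goes in short steps, Python scripts to look and compute and a tool call to move; the robot and the scene stay as the last step left them, time stands still between calls to the robot, and variables do not carry over. Pictures are saved under pics/ and viewed, about 8 in all and at most 12, crops included, and the job is handed in when it is done.

Besides the shell and the picture viewer there is one more tool, called after "Call:" as a command line: name --pt "numbers of a row" for each row, then --argument value for the rest. move_arm: Moves the arm, as the interface text tells. Its arguments: {"type":"object","properties":{"increments":{"type":"array","items":{"type":"array","items":{"type":"number"}}},"grip":{"type":"number"}},"required":["increments"]}

```bash
mkdir -p pics; ls
python3 - <<'E'
from cell import ctrl, eyes
import cv2,json,numpy as np
s=ctrl.read_state();print({k:np.round(s[k],3).tolist() for k in s})
for n in("scene","top"):
    im=eyes.get_image(n);cv2.imwrite(f"pics/{n}0.png",im[:,:,::-1])
    c=eyes.calibration(n);print(n,{k:np.round(v,3).tolist() if not isinstance(v,str) else v for k,v in c.items()})
print(eyes.calibration("wrist"))
E
```

```text
pics
{'clock': 0.0, 'qpos': [1.16, 0.629, 0.038, 1.518, -0.027, 0.996, -0.02], 'qd': [-0.0, -0.001, -0.001, 0.001, -0.001, 0.001, 0.0], 'tau': [-0.0, -56.34, 1.226, -19.345, 0.011, 0.011, -0.0], 'eef_pos': [219.537, -611.126, 230.392], 'tool_rot': [-3.14, 0.0, 0.345], 'force': [0.728, -0.307, -0.291], 'torque': [0.005, -0.004, 0.001], 'width': 85.31}
scene {'fx': 435.266, 'fy': 435.266, 'cx': 257.812, 'cy': 193.948, 'pose': [[-0.734, -0.487, 0.474, 1190.034], [0.679, -0.534, 0.503, 659.734], [0.008, 0.691, 0.723, 1048.415], [0.0, 0.0, 0.0, 1.0]]}
top {'fx': 431.066, 'fy': 431.066, 'cx': 254.415, 'cy': 191.677, 'pose': [[0.01, 0.997, -0.075, 455.612], [-1.0, 0.012, 0.014, -7.56], [0.015, 0.075, 0.997, 1318.776], [0.0, 0.0, 0.0, 1.0]]}
{'fx': 295.7301915330284, 'fy': 295.7301915330284, 'cx': 257.0387451358835, 'cy': 187.2461883214341, 'tool_from_camera': array([[ 3.93143829e-04,  9.50126041e-01,  3.11865919e-01,
         8.00344086e+01],
       [ 9.99999735e-01, -1.82436467e-04, -7.04809576e-04,
        -8.26839109e-01],
       [-6.12762215e-04,  3.11866114e-01, -9.50125861e-01,
        -1.43725040e+02],
       [ 0.00000000e+00,  0.00000000e+00,  0.00000000e+00,
         1.00000000e+00]])}
```

View pics/scene0.png

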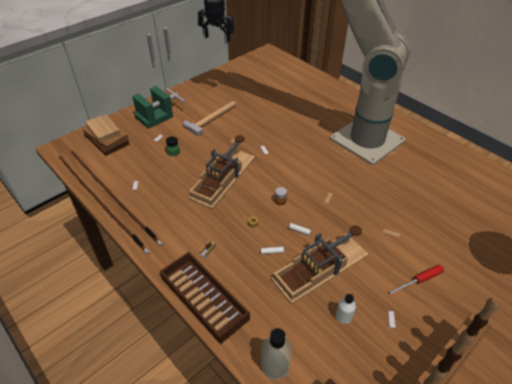

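View pics/top0.png

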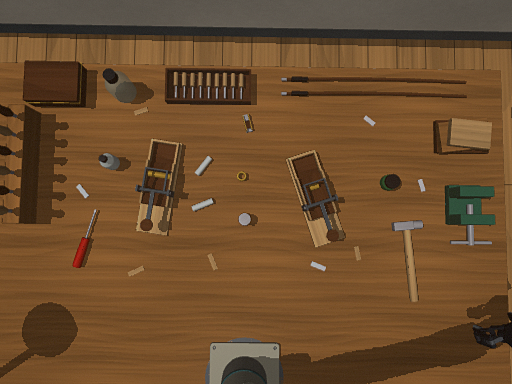

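The pictures show two dispensers. In the top view one is at about (158,187) with its pad at (147,225), and the other is at (315,198) with its pad at (334,234). I'll enlarge both gates to compare the blanks.

Run:
```python
import cv2,numpy as np
t=cv2.imread("pics/top0.png");s=cv2.imread("pics/scene0.png")
f=lambda im,x,y:cv2.resize(im[y:y+75,x:x+100],(400,300),interpolation=cv2.INTER_CUBIC)
a=np.vstack([np.hstack([f(t,108,155),f(t,268,155)]),np.hstack([f(s,268,223),f(s,178,133)])])
cv2.imwrite("pics/crop.png",a)
```

```text
(no output)
```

View pics/crop.png

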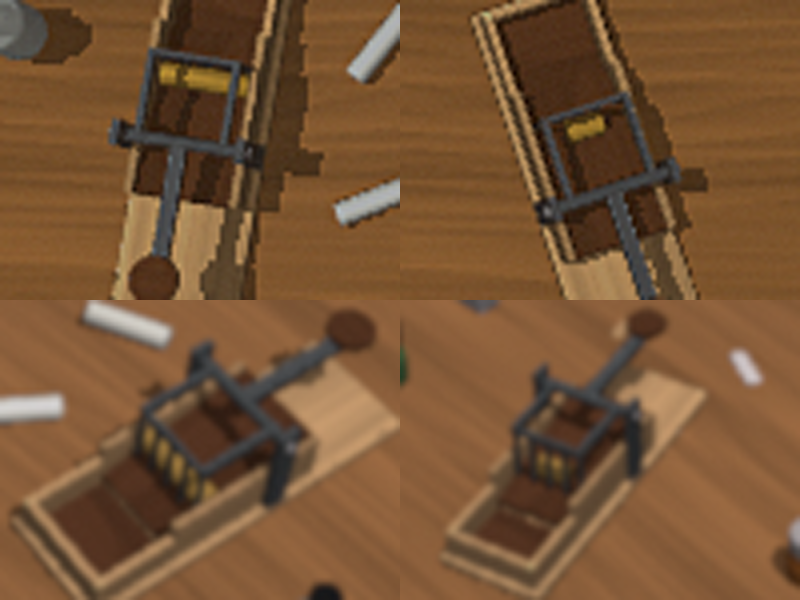

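The left dispenser in the top view holds the long blank: its brass spans the ramp at about (148–170, 174), and all the comb gaps show brass in the scene view. The right dispenser's brass is short, at about (414/4…, 187), and shows in only the middle gaps. The white rods are decoys. So dispenser_1 is on the left (+y). Next I'll locate pad_1.

```bash
cat > h.py <<'E'
import cv2,numpy as np
from cell import ctrl, eyes
from scipy.spatial.transform import Rotation as R
def ray(c,uv,P=None):
    P=c["pose"] if P is None else P
    d=np.array([(uv[0]-c["cx"])/c["fx"],-(uv[1]-c["cy"])/c["fy"],-1.])
    P=np.array(P); return P[:3,3],P[:3,:3]@d
def onz(c,uv,z,P=None):
    o,d=ray(c,uv,P); return o+d*(z-o[2])/d[2]
def tri(rays):
    A=sum(np.eye(3)-np.outer(d,d)/(d@d) for o,d in rays); b=sum((np.eye(3)-np.outer(d,d)/(d@d))@o for o,d in rays)
    return np.linalg.solve(A,b)
E
python3 - <<'E'
from h import *
t=cv2.imread("pics/top0.png");s=cv2.imread("pics/scene0.png")
ct,cs=eyes.calibration("top"),eyes.calibration("scene")
def blob(im,x,y,r=9):
    w=im[y-r:y+r+1,x-r:x+r+1].astype(int); m=((w[...,2]<120)&(w[...,2]-w[...,0]>25)&(w.sum(2)<220)).astype(np.uint8)
    n,l,st,ce=cv2.connectedComponentsWithStats(m); i=l[r,r]; print(st[i],n); return ce[i]+[x-r,y-r]
a=blob(t,147,225);b=blob(s,355,231);print(a,b)
print("tri",tri([ray(ct,a),ray(cs,b)]),"top z90",onz(ct,a,90),"scene z90",onz(cs,b,90))
# pivot posts (z~90), tray corners top z36
for n,u,v,z in [("postL",117,132,86),("postR",255,152,86)]:
    print(n,onz(ct,(u/4+108,v/4+155),z))
p=(onz(ct,(117/4+108,132/4+155),86)+onz(ct,(255/4+108,152/4+155),86))/2
d=p-onz(ct,a,90);print("pad->pivot",d,np.hypot(*d[:2]),np.degrees(np.arctan2(d[1],d[0])))
E
```

```text
[  2   3  13  12 123] 5
[  3   4  13  10 103] 3
[146.04878049 224.6097561 ] [355.31067961 230.29126214]
tri [451.12467475 281.68228502  85.51455929] top z90 [450.58013523 281.34824453  90.        ] scene z90 [455.25050501 282.82791259  90.        ]
postL [554.62171802 310.39077103  86.        ]
postR [541.42901786 211.69022989  86.        ]
pad->pivot [ 97.44523272 -20.30774407  -4.        ] 99.53882583340872 -11.772038506723995
```

```bash
cat >> h.py <<'E'
def inc(pos,yaw,p0=None,r0=None):
    s=ctrl.read_state(); p0=s["eef_pos"] if p0 is None else p0; r0=s["tool_rot"] if r0 is None else r0
    A=R.from_euler("xyz",r0); B=R.from_euler("xyz",[np.pi,0,yaw])
    return np.round(np.r_[A.inv().apply(np.array(pos)-p0)/10,(A.inv()*B).as_rotvec(degrees=True)],2).tolist()
E
python3 - <<'E'
from h import *
p0=[219.733,-611.748,231.313]
print(inc([490,-200,231],.8,p0)); print(inc([445.1,282.7,150],np.radians(80.5),p0))
E
```

```text
[39.35, -29.62, 0.08, -0.1, -0.02, -26.08]
[51.44, -76.55, 8.26, -0.09, -0.05, -60.75]
```

Call:
move_arm --grip -1 --pt "39.4 -29.6 0 0 0 -26" --pt "39.4 -29.6 0 0 0 -26" --pt "39.4 -29.6 0 0 0 -26" --pt "39.4 -29.6 0 0 0 -26" --pt "39.4 -29.6 0 0 0 -26" --pt "39.4 -29.6 0 0 0 -26" --pt "39.4 -29.6 0 0 0 -26" --pt "39.4 -29.6 0 0 0 -26" --pt "39.4 -29.6 0 0 0 -26" --pt "51.4 -76.6 3 0 0 -60.8" --pt "51.4 -76.6 3 0 0 -60.8" --pt "51.4 -76.6 3 0 0 -60.8" --pt "51.4 -76.6 3 0 0 -60.8" --pt "51.4 -76.6 3 0 0 -60.8" --pt "51.4 -76.6 3 0 0 -60.8" --pt "51.4 -76.6 3 0 0 -60.8" --pt "51.4 -76.6 3 0 0 -60.8" --pt "51.4 -76.6 8.2 0 0 -60.8" --pt "51.4 -76.6 8.2 0 0 -60.8" --pt "51.4 -76.6 8.2 0 0 -60.8"

```text
clock: 2.1
eef_pos: [443.2, 286.4, 147.9]
tool_rot: [-3.14, -0.001, 1.409]
force: [-0.4, -0.2, 1.1]
width: 0.1
```

Run:
```python
from h import *
for i in range(2):
    s=ctrl.read_state(); im=eyes.get_image("wrist")
print(s["clock"],s["eef_pos"],s["tool_rot"],s["force"],s["qpos"])
cv2.imwrite("pics/w1.png",im[:,:,::-1])
c=eyes.calibration("wrist");T=np.eye(4);T[:3,:3]=R.from_euler("xyz",s["tool_rot"]).as_matrix();T[:3,3]=s["eef_pos"]
P=T@c["tool_from_camera"]; np.save("P.npy",P)
for q in ([451,282,90],s["eef_pos"]):
    v=np.linalg.inv(P)@np.r_[q,1]; print(c["cx"]+c["fx"]*v[0]/-v[2], c["cy"]-c["fy"]*v[1]/-v[2])
```

```text
2.15 [441.73692315 291.42182239 146.39402918] [-3.13794027 -0.0041825   1.41415152] [ 0.14966843  4.91986571 -0.57645918] [-0.4435073   0.58692871 -0.28112342  1.93337283  0.2461795   0.65366645
 -1.0329028 ]
272.1522473253531 217.02521768947156
257.59822835238435 245.41940049655864
```

View pics/w1.png

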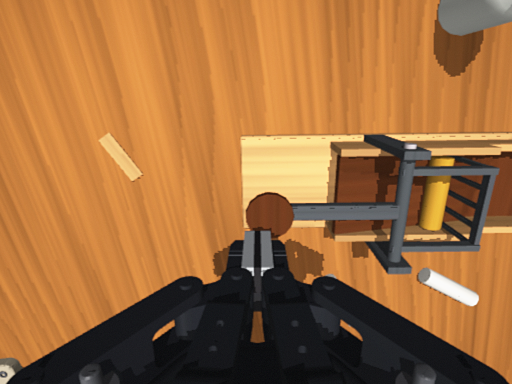

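The wrist view shows the long brass blank behind this gate at (436,195), the pad at (270,214) and the fingertips at (258,240) beside it. The arm was still settling, so I'll hold briefly and re-measure the pad.

Call:
move_arm --pt "0 0 0 0 0 0" --pt "0 0 0 0 0 0" --pt "0 0 0 0 0 0" --pt "0 0 0 0 0 0"

```text
clock: 2.6
eef_pos: [445.3, 281.7, 149.9]
tool_rot: [3.141, -0.0, 1.404]
force: [0.2, 0.7, -1.1]
width: 0.2
```

Run:
```python
from h import *
s=ctrl.read_state(); im=eyes.get_image("wrist")[:,:,::-1]
print(s["clock"],s["eef_pos"],s["tool_rot"],s["force"])
cv2.imwrite("pics/w2.png",im)
c=eyes.calibration("wrist");T=np.eye(4);T[:3,:3]=R.from_euler("xyz",s["tool_rot"]).as_matrix();T[:3,3]=s["eef_pos"]
P=T@c["tool_from_camera"]
w=im.astype(int); print(w[214,269])
m=((w[...,2]<130)&(w[...,2]>60)&(w[...,2]-w[...,0]>50)&(w[...,1]<75)).astype(np.uint8); m[:, :235]=0;m[:,305:]=0;m[:180]=0;m[245:]=0
n,l,st,ce=cv2.connectedComponentsWithStats(m)
for i in range(1,n):
    if st[i][4]>200:
        print(st[i],ce[i],onz(c,ce[i],90,P))
        x,y,wd,h,_=st[i]; print("width mm",np.linalg.norm(onz(c,(x,y+10),90,P)-onz(c,(x+wd,y+10),90,P)), "top edge",onz(c,(x+wd/2,y),90,P))
```

```text
2.6 [445.28223966 281.69822133 149.89235899] [ 3.14061656e+00 -1.06942402e-04  1.40375985e+00] [ 0.21520357  0.65137304 -1.08848251]
[ 31  61 113]
[ 239  180   47   47 1660] [262.11506024 201.89216867] [449.1305613  283.53547913  90.        ]
width mm 34.16941871638139 top edge [452.10806963 300.11280965  90.        ]
```

Call:
move_arm --pt "0 0 1 0 0 0" --pt "0 0 2 0 0 0" --pt "0 0 3 0 0 0" --pt "0 0 4 0 0 0" --pt "0 0 4.8 0 0 0" --pt "0 0 5.3 0 0 0" --pt "0 0 5.6 0 0 0" --pt "0 0 5.9 0 0 0" --pt "0 0 6.2 0 0 0" --pt "0 0 6.5 0 0 0" --pt "0 0 6.8 0 0 0" --pt "0 0 7.0 0 0 0" --pt "0 0 7.0 0 0 0"

```text
clock: 3.95
eef_pos: [444.5, 283.0, 79.1]
tool_rot: [-3.141, -0.0, 1.406]
force: [-0.4, -0.3, 0.2]
width: -0.1
```

The force is lower than it should be at this depth, so I'll look before going further.

Run:
```python
from h import *
s=ctrl.read_state(); print(s["clock"],s["eef_pos"],s["force"])
f=lambda im,x,y,w,h:cv2.resize(im[y:y+h,x:x+w,::-1],(400,300),interpolation=cv2.INTER_CUBIC)
a=eyes.get_image("wrist");b=eyes.get_image("scene");t=eyes.get_image("top")
s=ctrl.read_state(); print(s["clock"],s["eef_pos"],s["force"])
cv2.imwrite("pics/c3.png",np.vstack([np.hstack([f(a,156,90,200,150),f(a,312,90,200,150)]),np.hstack([f(b,268,203,120,90),f(t,108,155,100,75)])]))
```

```text
3.95 [444.45802117 283.0250431   79.10854265] [-0.41597375 -0.27445204  0.22463703]
4.1 [445.10927761 282.76754691  79.32785956] [ 0.34358267  0.15764604 -0.22289547]
```

View pics/c3.png

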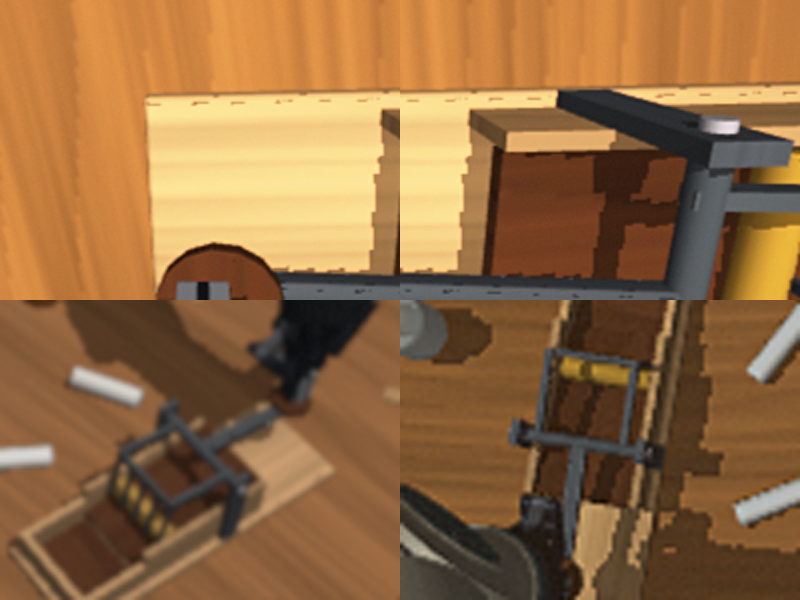

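The fingertips are on the pad, at crop position (203,290), slightly outward of its centre as planned. The long blank is still held. I'll press on and watch force and depth.

Call:
move_arm --pt "0 0 0.3 0 0 0" --pt "0 0 0.6 0 0 0" --pt "0 0 0.9 0 0 0" --pt "0 0 1.2 0 0 0" --pt "0 0 1.5 0 0 0" --pt "0 0 1.8 0 0 0" --pt "0 0 2.1 0 0 0" --pt "0 0 2.3 0 0 0" --pt "0 0 2.3 0 0 0" --pt "0 0 2.3 0 0 0" --pt "0 0 2.3 0 0 0" --pt "0 0 2.3 0 0 0" --pt "0 0 2.3 0 0 0"

```text
clock: 5.4
eef_pos: [444.4, 283.0, 56.4]
tool_rot: [-3.141, -0.0, 1.406]
force: [-0.4, 0.5, 3.6]
width: 0.2
```

Run:
```python
from h import *
f=lambda im,x,y,w,h:cv2.resize(im[y:y+h,x:x+w,::-1],(400,300),interpolation=cv2.INTER_CUBIC)
a=eyes.get_image("wrist");b=eyes.get_image("scene");t=eyes.get_image("top")
s=ctrl.read_state(); print(s["clock"],s["eef_pos"],s["force"])
cv2.imwrite("pics/c4.png",np.vstack([np.hstack([f(a,156,150,200,150),f(a,312,90,200,150)]),np.hstack([f(b,268,203,120,90),f(t,108,130,100,75)])]))
```

```text
5.55 [444.45123743 283.08573605  56.34199761] [0.08806087 1.20353429 3.74026232]
```

View pics/c4.png

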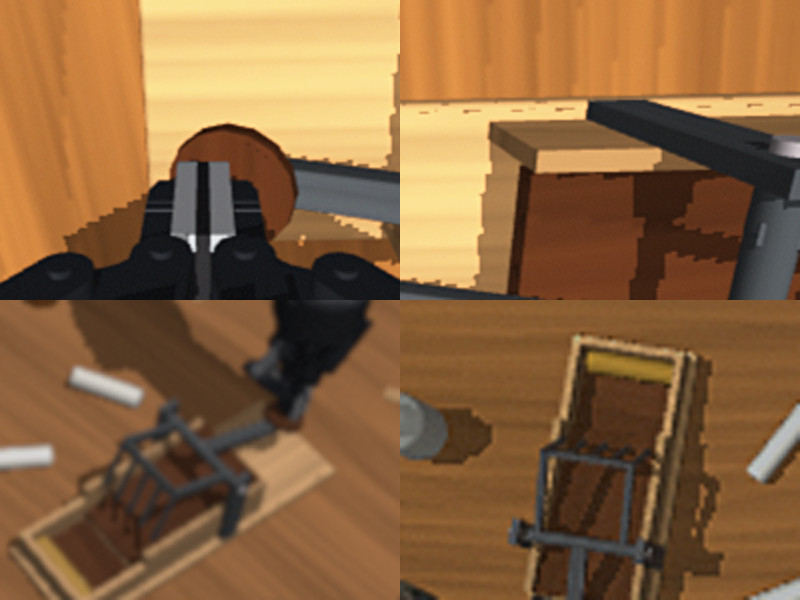

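The gate is up and the long blank lies in the tray against its far wall, at top crop (630,365). The force is 3.7 N. Now I'll raise slowly, so the lever follows the fingers, and clear it.

Call:
move_arm --pt "0 0 -0.3 0 0 0" --pt "0 0 -0.6 0 0 0" --pt "0 0 -1.0 0 0 0" --pt "0 0 -1.4 0 0 0" --pt "0 0 -1.8 0 0 0" --pt "0 0 -2.2 0 0 0" --pt "0 0 -2.6 0 0 0" --pt "0 0 -3.0 0 0 0" --pt "0 0 -3.4 0 0 0" --pt "0 0 -3.8 0 0 0" --pt "0 0 -4.5 0 0 0" --pt "0 0 -5.5 0 0 0" --pt "0 0 -7 0 0 0" --pt "0 0 -8.5 0 0 0" --pt "0 0 -10 0 0 0" --pt "0 0 -11 0 0 0" --pt "0 0 -11.5 0 0 0" --pt "0 0 -11.5 0 0 0" --pt "0 0 -11.5 0 0 0" --pt "0 0 -11.5 0 0 0"

```text
clock: 7.55
eef_pos: [444.2, 282.6, 170.7]
tool_rot: [-3.141, 0.001, 1.406]
force: [-0.3, -0.1, 0.1]
width: -0.2
```

Run:
```python
from h import *
f=lambda im,x,y,w,h:cv2.resize(im[y:y+h,x:x+w,::-1],(400,300),interpolation=cv2.INTER_CUBIC)
a=eyes.get_image("wrist");b=eyes.get_image("scene");t=eyes.get_image("top")
s=ctrl.read_state(); print(s["clock"],s["eef_pos"],s["force"])
cv2.imwrite("pics/c5.png",np.vstack([np.hstack([f(a,200,90,312,234),f(b,268,203,120,90)]),np.hstack([f(t,0,0,512,384),f(t,108,130,100,75)])]))
```

```text
7.7 [444.31892526 282.74785879 170.81115666] [ 0.51299765 -0.07063828 -0.85387016]
```

View pics/c5.png

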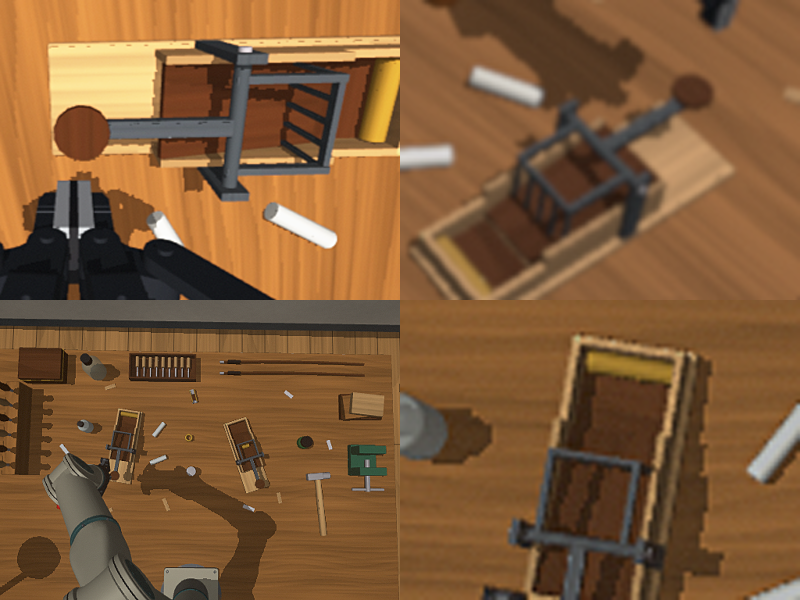

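The lever is back up with the gate down, and the blank rests in the tray. The other dispenser still holds its short blank and the bystanders look unmoved. The gripper is about 80 mm clear of the pad, so I'm handing in.

```bash
python3 -c "
from cell import ctrl
print(ctrl.finish_job())"
```

```text
the job is handed in; nothing more can be done
None
```

The job is done and handed in at about 7.7 s of the 38 s allowed. The long blank was in the left (+y) dispenser. I pressed its finger pad down with the closed fingertips until the blank rolled into the tray, then raised slowly so the lever came back up.

**Final pictures:** The long blank lies against the tray's far wall, and the pad and gate are back at rest. The other dispenser still holds its short blank, and everything else in view appears unmoved. The gripper is about 80 mm above the pad, touching nothing.

**Forces:** The fingertips went down to z = 56 mm with a holding force of about 3.7 N, close to the 4 N expected. Part-way down the force read near zero, lower than it should have been. Pictures showed the fingertips correctly on the pad, so I carried on.

**Position checks:** The pad position from the overhead and scene views agreed with the wrist view to about 2 mm. The arm overshot by about 9 mm after the fast approach, well clear of everything, and had settled before I pressed.

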